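# Unstack the washed machine parts, fit the right drive adapter and put the rest away

### The job

Take the stack of washed machine parts apart: fit the drive adapter whose holes line up with the studs onto the bench machine's drive plate, pushed fully down over the studs, and lay the other adapter in the small round tray. Then lay the emptied caddy in the long tray and the slicing disc in the large round tray, each flat on the tray's floor inside the rim. Keep all the parts upright as you go, and leave the blue jug and the green bowl where they are.

Things in the scene. Friction and masses are not known exactly. Their poses are not given: they have to be found in the camera images.
- adapter_three_mid (a point): Three-hole aluminium drive adapter, 0.12 kg: round flange 92 mm across, 8 mm thick, with a plain round hub (34 mm across, the grip), 48 mm tall in all. Three 16 mm holes evenly spaced on a circle of 32 mm radius. Starts on one end of the caddy, 72 mm from its middle; which end changes. Point: on the axis, half-way up (24 mm above the underside); z up, +x towards one hole.
- adapter_four_mid (a point): Four-hole aluminium drive adapter, 0.12 kg: round flange 92 mm across, 8 mm thick, with a plain round hub (34 mm across, the grip), 48 mm tall in all. Four 16 mm holes evenly spaced on a circle of 32 mm radius. Starts on one end of the caddy, 72 mm from its middle; which end changes. Point: on the axis, half-way up (24 mm above the underside); z up, +x towards one hole.
- caddy_mid (a point): black caddy, 0.6 kg: plate 236 mm long (its y), 64 mm wide (its x), 10 mm thick, with an upright grip fin in its middle: 14 mm thick (along y), 44 mm wide (along x), 40 mm high above the plate. Starts centred on the slicing disc's hub, one adapter on each end. Point: mid-length and mid-width, 25 mm above the underside (half-way up); z up.
- disc_mid (a point): slicing disc, 0.5 kg: white disc with three steel blades, 150 mm across, 5 mm thick, with a grey round hub (54 mm across, the grip), 46 mm tall in all. Starts flat on the work surface under the caddy. Point: on the axis, half-way up (23 mm above the underside); z up.
- drive_plate (a point): drive plate of the white bench machine (fixed): dark round plate, top 98 mm above the work surface, three studs 7 mm thick, 17 mm tall, tapered tips, evenly spaced on a circle of 32 mm radius. Point: centre of the plate's top; z up, +x to one stud. Housing 90 mm high, from 60 mm to -x to 175 mm to +x, 85 mm to each side; knobs 16 mm high on it, 110-140 mm to +x.
- round_place_small_floor (a point): small round tray of white plastic, fixed on the work surface: flat floor 116 mm across, 3 mm above the work surface, with a rim 5 mm high above the floor. The point is the centre of the floor; z up.
- round_place_large_floor (a point): large round tray of white plastic, fixed on the work surface: flat floor 180 mm across, 3 mm above the work surface, with a rim 5 mm high above the floor. The point is the centre of the floor; z up.
- long_place_floor (a point): long tray of white plastic, fixed on the work surface: flat oblong floor 260 mm long (its y) and 88 mm wide (its x), 3 mm above the work surface, with a rim 5 mm high above the floor. The point is the centre of the floor; z up. The caddy fits either way round.
- jug: blue plastic jug, 100 mm in diameter and 125 mm tall with a handle, a bystander standing loose on the work surface. Origin: centre of its underside.
- bowl: green plastic bowl, 130 mm in diameter and 50 mm tall, a bystander standing loose on the work surface. Origin: centre of its underside.
Mind the look-alikes: they are no part of the job. What is shaped like the part that bears round_place_large_floor but brown is not meant. What is shaped like the part that bears adapter_four_mid but purple is not meant.

How it is judged:
At the end, for the whole second after the job is handed in: Three-hole adapter fully down on the drive plate (7 mm, height 3 mm); four-hole adapter flat in the small round tray (14 mm of centre), caddy flat in the long tray (18 mm, 0.25 rad, either way round), disc flat in the large round tray (17 mm); all level, released, at rest (horizontal distance between adapter_three_mid and drive_plate below 0.007 m and z of adapter_three_mid in the frame of drive_plate between 0.02 and 0.027 m and angle between each of adapter_three_mid, adapter_four_mid, caddy_mid, disc_mid's own z axis and vertical below 0.07 rad and horizontal distance between adapter_four_mid and round_place_small_floor below 0.014 m and z of adapter_four_mid in the frame of round_place_small_floor between 0.02 and 0.027 m and horizontal distance between caddy_mid and long_place_floor below 0.018 m and z of caddy_mid in the frame of long_place_floor between 0.021 and 0.028 m and angle between the y axis of caddy_mid and the y axis of long_place_floor, either way round below 0.25 rad and horizontal distance between disc_mid and round_place_large_floor below 0.017 m and z of disc_mid in the frame of round_place_large_floor between 0.019 and 0.026 m and linear speed of each of adapter_three, adapter_four, caddy, disc below 0.02 m/s and angular speed of each of adapter_three, adapter_four, caddy, disc below 0.2 rad/s); the robot touches nothing.
It fails at once if a part of the stack tipped over (more than about 35 degrees) (angle between any of adapter_three_mid, adapter_four_mid, caddy_mid, disc_mid's own z axis and vertical above 0.6 rad).
It fails at once if the jug or the bowl was moved by more than 20 mm (distance of any of jug, bowl from where it was at the start of the episode above 0.02 m).
It also fails if it takes over 128 s, if anything falls off the work surface, if the arm or the gripper's body presses on something with over 40 N, if the wrist force passes 120 N, or if a joint passes its speed limit or range.

### The arm

A 6-joint arm with a two-finger parallel gripper is mounted at the origin on the work surface. World frame = base frame: x ahead of the robot, y to its left, z up, the work surface at z = 0. Lengths are in m, angles in rad, forces in N, time in s.
With the tool pointing down it reaches from about 0.375 to 0.75 m from the base axis. Payload 9 kg.
Tool frame: the origin (TCP) lies midway between the tips of the shut fingers; the grasp point (between the pads) lies 19 mm behind it; x points along the fingers, y is the direction in which the jaws open and shut, and the axes are right-handed (so a half turn about x gives the same grasp; the last joint's range is limited). The gripper opens to 85 mm and grips with 20 to 120 N. Pads are 22 mm wide; open, the fingers measure 114 mm over their backs; the gripper's body (76 mm by 85 mm) begins 54 mm behind the grasp point. The pads swing forward as they close: fully open they stand 13 mm farther back than shut.
Start: joints at [-1.498, 0.104, 0.097, 1.564, 0, 1.353], TCP at [0.172, -0.575, 0.231] pointing down, gripper open.
Joint ranges: [-2.99, 2.99], [-0.84, 1.86], [-1.1, 1.16], [-1.84, 2.11], [-1.51, 1.56], [-3.14, 3.14]. Speed limits (rad/s): [2.22, 2.22, 2.57, 3.14, 3.14, 3.14].

### API

Orientations are given as a rotation vector (axis times angle).
In Python, from rig import bot gives the robot as it stands.
- The arm moves only by the shell command python3 -m pendant 'ROWS' [FORCE]. ROWS is text: rows parted by semicolons, each of 7 numbers parted by spaces: the shift along the tool's x, y, z in mm, then the turn, a rotation vector about the tool's x, y, z in rad, then the finger opening in mm, from 0 to 85.4. A call has 1 to 20 rows; each row is the pose to reach, as a shift and turn from the pose commanded when the call began, along the tool's axes at that moment; what a row does not reach only later rows make up. A row lasts 1/8 s, in which the tool goes at most 62.5 mm and 10.7 degrees, less where a joint would pass 70% of its speed; a pose out of reach is approached as far as the arm can. A call with a gripper value outside its range is refused whole. The fingers move at their own pace and stop on an object; FORCE is the grip in N (left out, the last holds). Time passes only in rows, so rows that repeat a pose let the fingers close. It gives the time, the measured TCP pose, the force and the opening at its end, in the units of the state.
- bot.read_state(): the state, without advancing time (a new reading comes with each control period).
- bot.read_camera(name): name is "scene" or "top" or "wrist"; returns the picture (400x640x3 uint8, red, green, blue); there is no depth.
- bot.camera_info(name): a dict with "camera_matrix" (3x3 intrinsics, pixels), "T" (4x4, takes a point from camera to world coordinates); the wrist camera has in their place "hand_eye" (4x4, takes a point from camera to tool coordinates, whose origin is the TCP and whose axes are the tool frame's). Camera axes: x right, y down, z forward; pixel columns grow to the right and rows downward; lengths in m; the calibration is good to about 2 mm. The wrist camera is an equidistant fisheye: a pixel r from the principal point sees the ray r / f radians off the axis. A picture is of the moment at which its call begins: read the wrist's pose just before it. camera_info takes no time and is no camera call.
- bot.sign_off(): hands the job in, once; it reports no verdict.
The state is a dict: "time": time; "joint_positions": joint angles; "qvel": joint speeds; "joint_torque": joint torques, N m; "tool_pos": TCP position; "eef_rot": TCP orientation; "wrist_force": force on the tool from outside, world axes, zero at the start; "wrist_torque": the same for the moment, N m; "opening": opening from 0.0 (shut) to 1.0 (fully open).
Only numpy, scipy, OpenCV 4.12 (cv2) and the standard library are available. Lean on these libraries where they do the work, as an engineer would, in place of code of your own. Each camera call takes 0.05 s, during which the arm holds its last target.

## Working session

There is one attempt and no reset: what is moved stays moved. The work goes in short steps, Python scripts to look and compute and a shell command to move; the robot and the scene stay as the last step left them, time stands still between calls to the robot, and variables do not carry over. Pictures are saved under pics/ and viewed, and the job is handed in when it is done.

```bash
ls; mkdir -p pics; python3 - <<'E'
from rig import bot
import cv2,numpy as np
s=bot.read_state();print(s)
for n in("scene","top","wrist"):
    im=bot.read_camera(n);cv2.imwrite(f"pics/{n}0.png",im[:,:,::-1]);print(n,bot.camera_info(n))
E
```

```text
pics
{'time': 0.0, 'joint_positions': array([-1.49770287e+00,  1.04693366e-01,  9.64809988e-02,  1.56389585e+00,
       -3.80570143e-06,  1.35311822e+00]), 'qvel': array([ 0.00088873,  0.0015986 , -0.00027444,  0.00077504,  0.00119299,
        0.00064643]), 'joint_torque': array([ 5.02720959e-04, -5.56933093e+01,  5.03647864e+01,  1.67931255e-02,
       -3.37124975e-04,  7.60165904e-06]), 'tool_pos': array([ 0.17201108, -0.57447448,  0.23053225]), 'eef_rot': array([ 2.06592327,  0.30384245, -2.06573335]), 'wrist_force': array([-0.90705393,  1.10496361,  0.85977031]), 'wrist_torque': array([-0.04238397,  0.01766286, -0.00236164]), 'opening': 0.9990538022617292}
scene {'camera_matrix': array([[478.41336954,   0.        , 316.13341212],
       [  0.        , 478.41336954, 201.31256692],
       [  0.        ,   0.        ,   1.        ]]), 'T': array([[ 0.3424294 ,  0.49049772, -0.80134517,  1.54969728],
       [ 0.93946488, -0.16771522,  0.29879316, -0.38696179],
       [ 0.01215958, -0.85515121, -0.51823601,  0.74937577],
       [ 0.        ,  0.        ,  0.        ,  1.        ]])}
t
[... 259 characters left out ...]
37,  0.01050816, -0.02021799, -0.00679555],
       [ 0.0194427 , -0.06927315, -0.99740825,  1.23422709],
       [ 0.        ,  0.        ,  0.        ,  1.        ]])}
wrist {'camera_matrix': array([[309.70691629,   0.        , 317.72660079],
       [  0.        , 309.70691629, 195.48962677],
       [  0.        ,   0.        ,   1.        ]]), 'hand_eye': array([[ 3.62386476e-04, -3.23783994e-01,  9.46130960e-01,
        -1.43045411e-01],
       [ 9.99999709e-01, -5.17355240e-04, -5.60068045e-04,
         2.61733268e-04],
       [ 6.70826879e-04,  9.46130888e-01,  3.23783713e-01,
        -8.36431242e-02],
       [ 0.00000000e+00,  0.00000000e+00,  0.00000000e+00,
         1.00000000e+00]])}
```

View pics/scene0.png

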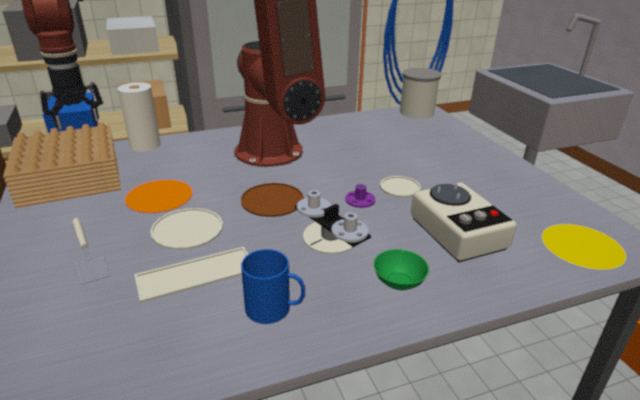

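View pics/top0.png

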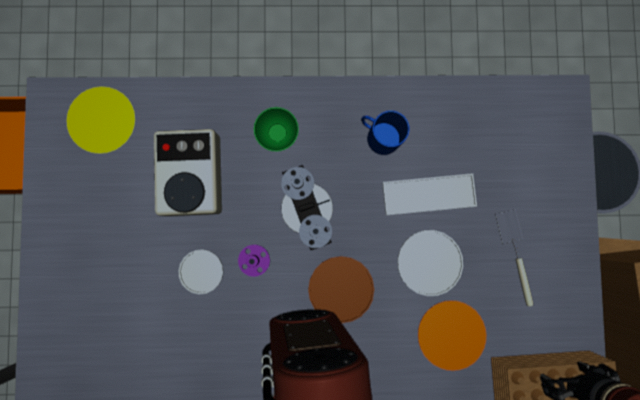

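View pics/wrist0.png

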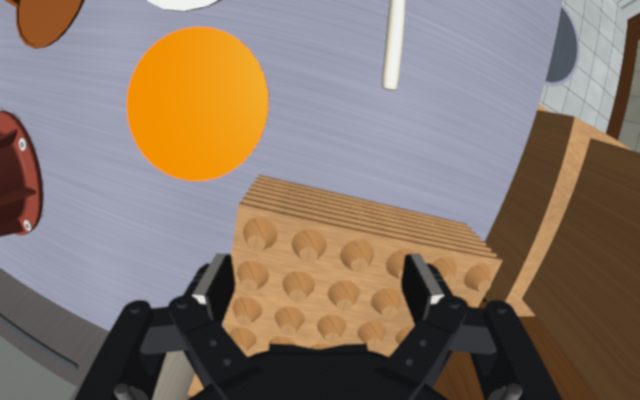

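The top view shows the machine at (184,172) with its plate at (184,192), and the stack at (307,207). The small tray is at (201,272), the large white tray at (431,263) and the long tray at (430,195). Two look-alikes are not meant: the brown disc at (341,289) and the purple adapter at (254,261). Next I enlarge the stack and the machine.

```bash
python3 - <<'E'
import cv2,numpy as np
im=cv2.imread('pics/top0.png')
a=cv2.resize(im[155:260,265:365],None,fx=5.5,fy=5.5,interpolation=cv2.INTER_CUBIC)
cv2.imwrite('pics/c1.png',a)
a=cv2.resize(im[120:225,145:230],None,fx=5.5,fy=5.5,interpolation=cv2.INTER_CUBIC)
a=cv2.convertScaleAbs(a,alpha=1.6,beta=10)
cv2.imwrite('pics/c2.png',a)
s=cv2.imread('pics/scene0.png')
cv2.imwrite('pics/c3.png',cv2.resize(s[170:270,280:520],None,fx=3.3,fy=3.3,interpolation=cv2.INTER_CUBIC))
E
```

```text
(no output)
```

View pics/c1.png

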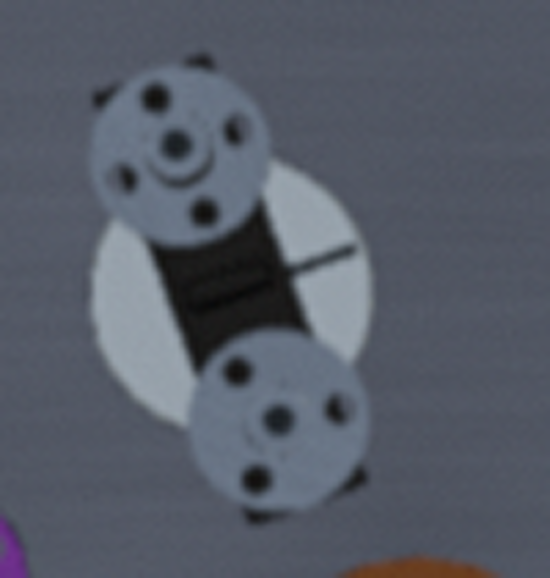

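View pics/c2.png

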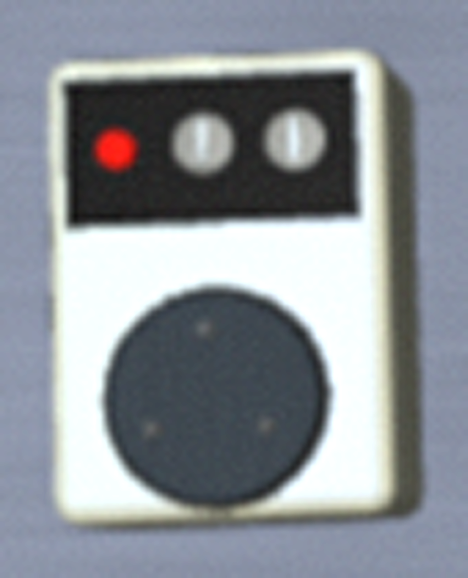

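View pics/c3.png

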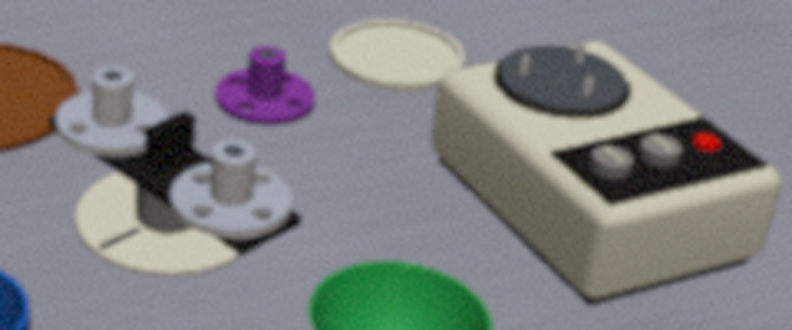

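The adapter at top pixel (315,231), nearer the robot, has three holes. The far one at (297,182) has four. The machine's +x points away from the robot, towards the knobs. Next I measure all of these by casting contours onto planes.

```bash
cat > h.py <<'E'
import cv2,numpy as np
from scipy.spatial.transform import Rotation as R
from scipy.optimize import least_squares
from rig import bot
def plane(n,uv,z):
    c=bot.camera_info(n);K=c['camera_matrix'];T=c['T'];uv=np.atleast_2d(uv).astype(float)
    d=np.c_[(uv-K[:2,2])/K[0,0],np.ones(len(uv))]@T[:3,:3].T;o=T[:3,3]
    return o+d*((z-o[2])/d[:,2])[:,None]
def proj(n,P):
    c=bot.camera_info(n);K=c['camera_matrix'];T=c['T']
    q=(np.atleast_2d(P)-T[:3,3])@T[:3,:3];return q[:,:2]/q[:,2:]*K[0,0]+K[:2,2]
def fitc(P):
    P=P[:,:2]
    f=lambda p:np.hypot(P[:,0]-p[0],P[:,1]-p[1])-p[2]
    r=least_squares(f,[*P.mean(0),.05],loss='soft_l1',f_scale=.002);return r.x,np.sqrt(np.mean(r.fun**2))
def wray(uv,pose=None):
    # rays in tool frame
    c=bot.camera_info('wrist');K=c['camera_matrix'];H=c['hand_eye'];uv=np.atleast_2d(uv).astype(float)
    p=(uv-K[:2,2])/K[0,0];th=np.hypot(*p.T);s=np.where(th>1e-9,np.sin(th)/np.maximum(th,1e-9),1)
    return np.c_[p*s[:,None],np.cos(th)]@H[:3,:3].T,H[:3,3]
def wplane(uv,z,st):
    d,o=wray(uv);Rt=R.from_rotvec(st['eef_rot']).as_matrix();d=d@Rt.T;o=Rt@o+st['tool_pos']
    return o+d*((z-o[2])/d[:,2])[:,None]
def wproj(P,st):
    c=bot.camera_info('wrist');K=c['camera_matrix'];H=c['hand_eye']
    Rt=R.from_rotvec(st['eef_rot']).as_matrix()
    q=(np.atleast_2d(P)-st['tool_pos'])@Rt;q=(q-H[:3,3])@H[:3,:3]
    r=np.hypot(q[:,0],q[:,1]);th=np.arctan2(r,q[:,2])
    return q[:,:2]/r[:,None]*th[:,None]*K[0,0]+K[:2,2]
def move(p,yaw,st=None):
    "shift in tool axes mm + turn to world target p, with tool down and tool y-axis at yaw"
    st=st or bot.read_state();Rt=R.from_rotvec(st['eef_rot']).as_matrix()
    y=np.array([np.cos(yaw),np.sin(yaw),0]);x=np.array([0,0,-1.]);T=np.c_[x,y,np.cross(x,y)]
    d=Rt.T@(np.array(p)-st['tool_pos'])*1000
    w=R.from_matrix(Rt.T@T).as_rotvec();print('shift',d.round(1),'turn',w.round(3),'n',np.degrees(np.linalg.norm(w))/10.7,np.linalg.norm(d)/62.5)
E
python3 - <<'E'
from h import *
im=cv2.imread('pics/top0.png');hsv=cv2.cvtColor(im,cv2.COLOR_BGR2HSV)
st=bot.read_state();print('R',R.from_rotvec(st['eef_rot']).as_matrix().round(3))
def circ(name,mask,box,z):
    x0,y0,x1,y1=box;m=np.zeros_like(mask);m[y0:y1,x0:x1]=mask[y0:y1,x0:x1]
    c=max(cv2.findContours(m,cv2.RETR_EXTERNAL,cv2.CHAIN_APPROX_NONE)[0],key=cv2.contourArea)[:,0]
    print(name,c.min(0),c.max(0),[np.round(v,4) for v in fitc(plane('top',c,z))]);return c
g=hsv[:,:,2]
print('vals',[im[p] for p in ((272,201),(263,431),(195,430),(192,184),(150,210),(195,184-25),(290,250),(215,325))])
bright=((g>130)&(hsv[:,:,1]<60)).astype(np.uint8)*255
circ('small',bright,(170,240,232,303),.008);circ('large',bright,(390,222,470,303),.008)
c=circ('long',bright,(375,165,485,222),.008)
P=plane('top',c,.008)[:,:2].astype(np.float32)*1000;print(cv2.minAreaRect(P))
dk=(im[:,:,2]<75).astype(np.uint8)*255
circ('plate',dk,(157,165,211,218),.098)
circ('disc',bright,(270,160,345,250),.005)
E
```

```text
R [[-0.     0.287 -0.958]
 [ 0.001 -0.958 -0.287]
 [-1.    -0.001 -0.   ]]
vals [array([167, 159, 149], dtype=uint8), array([168, 159, 148], dtype=uint8), array([170, 161, 151], dtype=uint8), array([45, 40, 34], dtype=uint8), array([110, 105,  99], dtype=uint8), array([160, 159, 150], dtype=uint8), array([97, 85, 79], dtype=uint8), array([172, 162, 152], dtype=uint8)]
small [179 250] [222 293] [array([0.3937, 0.3232, 0.062 ]), np.float64(0.0009)]
large [398 230] [462 295] [array([ 0.4105, -0.3449,  0.0944]), np.float64(0.0008)]
long [383 174] [476 214] [array([ 0.6124, -0.3478,  0.1022]), np.float64(0.0335)]
((612.086669921875, -349.53961181640625), (99.48355102539062, 269.80316162109375), 4.788301467895508)
plate [159 172] [210 216] [array([0.6082, 0.3444, 0.0588]), np.float64(0.0107)]
disc [282 182] [331 246] [array([0.5656, 0.0141, 0.0689]), np.float64(0.0169)]
```

```bash
python3 - <<'E'
from h import *
def cr(p,x0,y0):return (np.array(p,float)+.5)/5.5-.5+[x0,y0]
t=plane('top',cr([(203,328),(150,430),(266,425)],145,120),.115)
print('studs',t.round(4),'c',t.mean(0).round(4),[np.degrees(np.arctan2(*(q-t.mean(0))[[1,0]])).round(1) for q in t],np.hypot(*(t-t.mean(0))[:,:2].T))
im=cv2.imread('pics/top0.png')
dk=(im[:,:,2]<50).astype(np.uint8)*255
m=np.zeros_like(dk);m[160:220,150:218]=dk[160:220,150:218]
for c in cv2.findContours(m,cv2.RETR_EXTERNAL,cv2.CHAIN_APPROX_NONE)[0]:
    if cv2.contourArea(c)>200:print('plate',c[:,0].min(0),c[:,0].max(0),fitc(plane('top',c[:,0],.098)))
f=plane('top',cr([(156,98),(240,128),(204,213),(122,178)],265,155),.063);c=f.mean(0);print('four',c.round(4),[np.degrees(np.arctan2(*(q-c)[[1,0]])).round(1) for q in f],np.hypot(*(f-c)[:,:2].T))
f=plane('top',cr([(238,372),(342,408),(257,480)],265,155),.063);c=f.mean(0);print('three',c.round(4),[np.degrees(np.arctan2(*(q-c)[[1,0]])).round(1) for q in f],np.hypot(*(f-c)[:,:2].T))
h=plane('top',cr([(176,145),(279,420)],265,155),.104);print('hubs',h.round(4))
# scene cross-check (crop c3: x3.3, origin 280,170)
s=lambda p:(np.array(p,float)+.5)/3.3-.5+[280,170]
print('scene hubs',plane('scene',s([(235,151),(113,75)]),.104).round(4))
print('scene studs',plane('scene',s([(580,49),(524,57),(589,77)]),.115).round(4))
from math import *
E
```

```text
studs [[0.6479 0.3461 0.115 ]
 [0.5985 0.371  0.115 ]
 [0.6003 0.3152 0.115 ]] c [0.6156 0.3441 0.115 ] [np.float64(3.5), np.float64(122.4), np.float64(-117.8)] [0.03242884 0.03189968 0.03267805]
plate [164 173] [204 211] (array([0.61547102, 0.34441418, 0.05238204]), np.float64(0.0007322141528198985))
four [0.6422 0.0387 0.063 ] [np.float64(23.0), np.float64(-66.6), np.float64(-158.8), np.float64(111.7)] [0.03154558 0.03323588 0.03248776 0.03222329]
three [ 0.5061 -0.0102  0.063 ] [np.float64(40.0), np.float64(-80.0), np.float64(159.2)] [0.0320202  0.03253724 0.03231861]
hubs [[ 0.6418  0.0393  0.104 ]
 [ 0.5058 -0.0101  0.104 ]]
scene hubs [[ 0.6432  0.0437  0.104 ]
 [ 0.5063 -0.0047  0.104 ]]
scene studs [[0.6087 0.3699 0.115 ]
 [0.6053 0.3182 0.115 ]
 [0.6506 0.35   0.115 ]]
```

```bash
python3 - <<'E'
from h import *
move([.506,-.010,.25],np.radians(90))
E
```

```text
shift [ -18.8 -445.1 -481.8] turn [-2.851e+00 -1.000e-03 -0.000e+00] n 15.26530241824864 10.499755162110128
```

```bash
python3 -m pendant '-19 -445 -482 -2.85 0 0 85;-19 -445 -482 -2.85 0 0 85;-19 -445 -482 -2.85 0 0 85;-19 -445 -482 -2.85 0 0 85;-19 -445 -482 -2.85 0 0 85;-19 -445 -482 -2.85 0 0 85;-19 -445 -482 -2.85 0 0 85;-19 -445 -482 -2.85 0 0 85;-19 -445 -482 -2.85 0 0 85;-19 -445 -482 -2.85 0 0 85;-19 -445 -482 -2.85 0 0 85;-19 -445 -482 -2.85 0 0 85;-19 -445 -482 -2.85 0 0 85;-19 -445 -482 -2.85 0 0 85;-19 -445 -482 -2.85 0 0 85;-19 -445 -482 -2.85 0 0 85;-19 -445 -482 -2.85 0 0 85;-19 -445 -482 -2.85 0 0 85'
python3 - <<'E'
from h import *
s=bot.read_state();im=bot.read_camera('wrist')[:,:,::-1];cv2.imwrite('pics/w1.png',im)
print(s['joint_positions'].round(3))
print(wproj([[.506,-.010,.104],[.642,.039,.104],[.6155,.3443,.098]],s).round(1))
E
```

```text
time: 2.4
tool_pos: [0.5062, -0.0103, 0.2502]
eef_rot: [0.001, 1.571, -0.001]
wrist_force: [0.1, 0.5, -0.3]
opening: 0.995
[-0.279 -0.176 -0.143  1.605 -0.    -0.277]
[[318.2 180. ]
 [360.7 293.5]
 [564.3 255.1]]
```

View pics/w1.png

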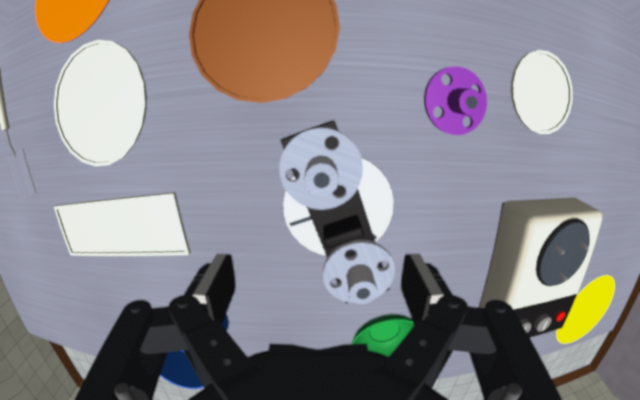

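The wrist view shows the three-hole hub top at (321,180), about 3 mm to +y of the prediction. I descend there and close on it.

```bash
python3 -m pendant '60 3 0 0 0 0 70;120 3 0 0 0 0 70;150 3 0 0 0 0 70;170 3 0 0 0 0 70;182 3 0 0 0 0 70;182 3 0 0 0 0 70;182 3 0 0 0 0 30;182 3 0 0 0 0 30;182 3 0 0 0 0 30;182 3 0 0 0 0 30;182 3 0 0 0 0 30;182 3 0 0 0 0 30;182 3 0 0 0 0 30' 50
python3 - <<'E'
from h import *
cv2.imwrite('pics/w2.png',bot.read_camera('wrist')[:,:,::-1])
E
```

```text
time: 4.08
tool_pos: [0.5069, -0.0075, 0.0694]
eef_rot: [0.0, 1.569, -0.001]
wrist_force: [-1.6, -0.2, 6.9]
opening: 0.392
```

View pics/w2.png

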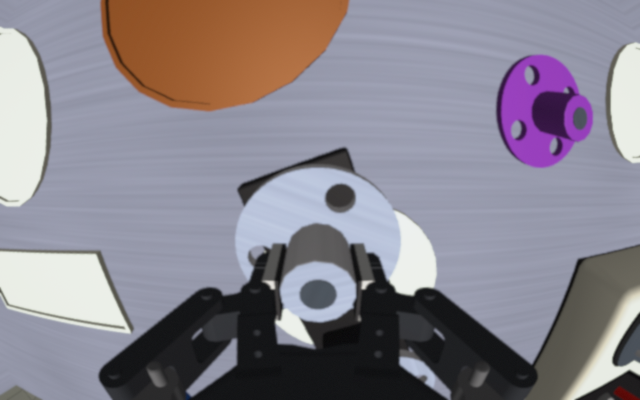

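```bash
python3 -m pendant '-15 0 0 0 0 0 30;-40 0 0 0 0 0 30;-80 0 0 0 0 0 30;-140 0 0 0 0 0 30;-180 0 0 0 0 0 30;-180 0 0 0 0 0 30;-180 0 0 0 0 0 30'
python3 - <<'E'
from h import *
s=bot.read_state();im=bot.read_camera('wrist')[:,:,::-1];cv2.imwrite('pics/w3.png',im)
cv2.imwrite('pics/t3.png',bot.read_camera('top')[:,:,::-1])
E
```

```text
time: 5.0
tool_pos: [0.506, -0.0072, 0.2478]
eef_rot: [0.001, 1.571, -0.001]
wrist_force: [-0.2, -0.3, -1.5]
opening: 0.385
```

View pics/w3.png

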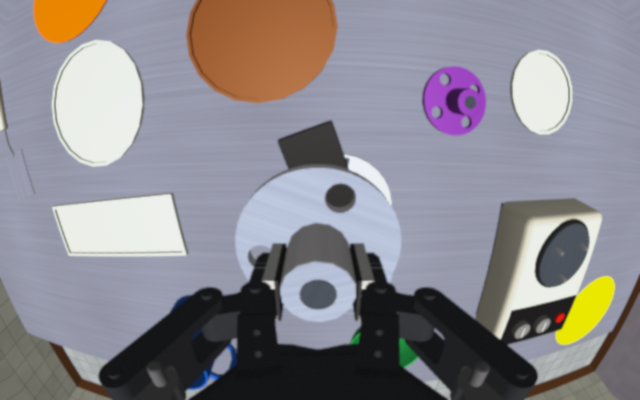

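View pics/t3.png

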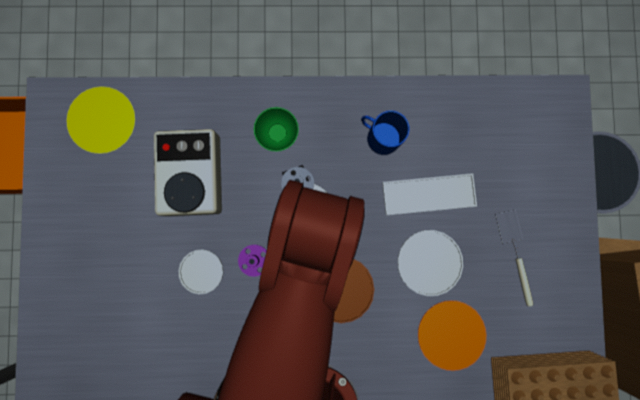

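```bash
python3 - <<'E'
from h import *
s=bot.read_state();im=cv2.imread('pics/w3.png')
zt=s['tool_pos'][2]-.0694+.064
pts=np.array([(236,240),(240,220),(251,199),(266,185),(284,174),(318,166),(352,174),(370,184),(385,199),(396,220),(400,240)])
print(fitc(wplane(pts,zt,s)))
a=cv2.resize(im[150:350,220:420],None,fx=3,fy=3,interpolation=cv2.INTER_CUBIC);cv2.imwrite('pics/w3c.png',a)
h=wplane([(340,197),(318,293)],[zt],s)[0]
hub=wplane([(318,294)],zt+.04,s)[0];print('hole',h,'hub',hub,'ang',np.degrees(np.arctan2(*(h-hub)[[1,0]])),np.hypot(*(h-hub)[:2]),s['tool_pos'])
E
```

```text
(array([ 0.50355623, -0.00713802,  0.04508588]), np.float64(0.0003106462955848126))
hole [0.47390035 0.00403819 0.24144227] hub [ 0.50440266 -0.00725343  0.28144227] ang 159.68600022901532 0.032525246702100094 [ 0.5055253  -0.00712988  0.24684227]
```

View pics/w3c.png

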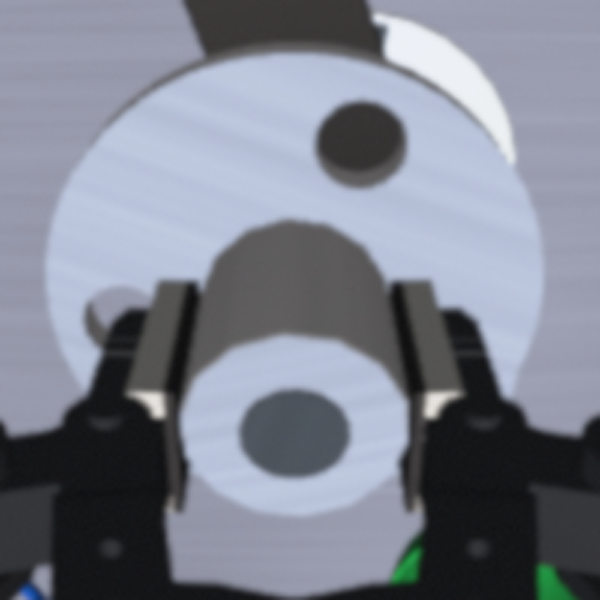

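```bash
python3 - <<'E'
from h import *
move([.56,.23,.25],np.radians(53))
E
```

```text
shift [ -3.2 237.2  54.3] turn [ 0.645 -0.002  0.   ] n 3.4539117434177133 3.893232538043154
```

```bash
python3 -m pendant '-3 60 14 0.16 0 0 30;-3 120 27 0.32 0 0 30;-3 180 41 0.48 0 0 30;-3 237 54 0.645 0 0 30;-3 237 54 0.645 0 0 30;-3 237 54 0.645 0 0 30;-3 237 54 0.645 0 0 30;-3 237 54 0.645 0 0 30'
python3 - <<'E'
from h import *
s=bot.read_state();im=bot.read_camera('wrist')[:,:,::-1];cv2.imwrite('pics/w4.png',im)
print(wproj([[.6155,.3443,.098],[.6479,.3461,.115],[.5985,.371,.115],[.6003,.3152,.115]],s).round(1))
p=wproj([[.6155,.3443,.098]],s)[0].astype(int);x0=p[0]-60;y0=p[1]-60
print(x0,y0);cv2.imwrite('pics/w4c.png',cv2.resize(im[max(y0,0):y0+120,x0:x0+120],None,fx=5,fy=5,interpolation=cv2.INTER_CUBIC))
E
```

```text
time: 6.1
tool_pos: [0.5605, 0.2285, 0.2515]
eef_rot: [0.507, 1.51, -0.506]
wrist_force: [-0.3, -0.0, -1.4]
opening: 0.381
[[440.  154.6]
 [462.  182.7]
 [459.  128.8]
 [415.2 162.7]]
380 94
```

View pics/w4.png

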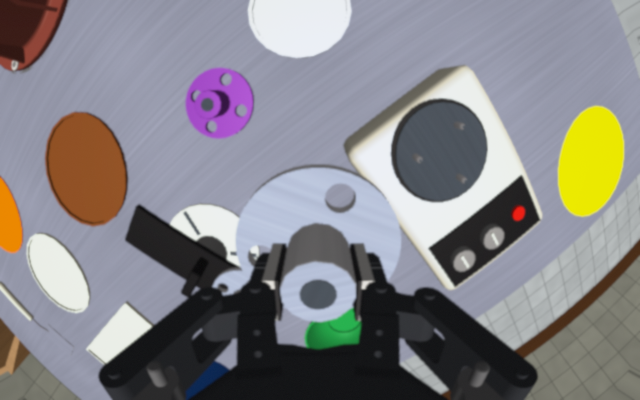

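View pics/w4c.png

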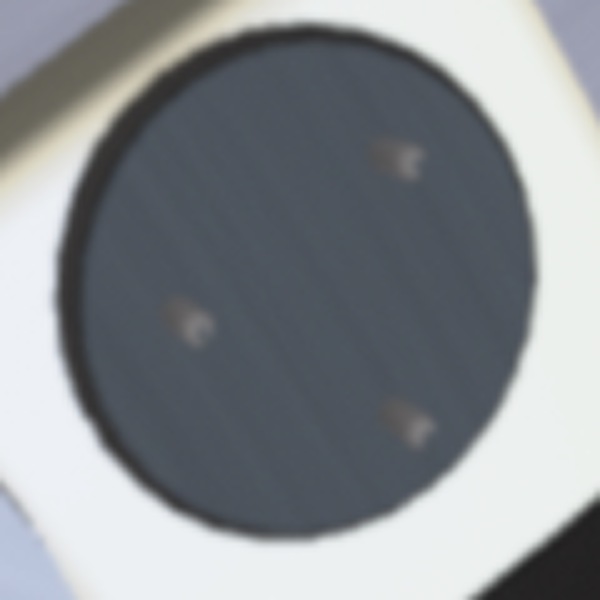

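The wrist view shows the stud tips at about (463,126), (420,159) and (464,180). The held adapter hangs level. I cast the tips onto z = 0.115.

```bash
python3 - <<'E'
from h import *
s=bot.read_state();print(s['tool_pos'],s['eef_rot'])
uv=(np.array([(415,160),(203,328),(424,432)])+.5)/5-.5+[380,94]
t=wplane(uv,.114,s);c=t.mean(0);print(c.round(4),[np.degrees(np.arctan2(*(q-c)[[1,0]])).round(1) for q in t],np.hypot(*(t-c)[:,:2].T).round(4))
# base points of studs z=.098
uv=(np.array([(378,150),(172,302),(388,404)])+.5)/5-.5+[380,94]
t=wplane(uv,.098,s);c=t.mean(0);print(c.round(4))
# held hole & flange
zt=s['tool_pos'][2]-.0054
pts=np.array([(236,240),(240,220),(251,199),(266,185),(284,174),(318,166),(352,174),(370,184),(385,199),(396,220),(400,240)])
f,_=fitc(wplane(pts,zt,s));h=wplane([(340.5,197)],zt,s)[0];d=h[:2]-f[:2];print('flange',f,np.degrees(np.arctan2(d[1],d[0])),np.hypot(*d))
E
```

```text
[0.56050735 0.22867391 0.25152244] [ 0.50649037  1.51041203 -0.50638707]
[0.6156 0.3494 0.114 ] [np.float64(122.3), np.float64(-118.1), np.float64(1.4)] [0.0321 0.0316 0.032 ]
[0.614  0.3491 0.098 ]
flange [0.55904049 0.22996396 0.04506728] 121.90247207256485 0.03177153939744289
```

```bash
python3 - <<'E'
from h import *
move([.617,.3457,.145],np.radians(53))
E
```

```text
shift [106.5 127.4 -25.5] turn [-0.001  0.    -0.   ] n 0.006463402285137952 2.6884549390768977
```

```bash
python3 -m pendant '0 50 -10 0 0 0 30;10 100 -20 0 0 0 30;40 127 -25 0 0 0 30;80 127 -25 0 0 0 30;106 127 -25 0 0 0 30;106 127 -25 0 0 0 30;106 127 -25 0 0 0 30;106 127 -25 0 0 0 30'
python3 - <<'E'
from h import *
s=bot.read_state();im=bot.read_camera('wrist')[:,:,::-1];cv2.imwrite('pics/w5.png',cv2.resize(im[100:350,170:470],None,fx=2.4,fy=2.4,interpolation=cv2.INTER_CUBIC))
P=[[.615,.3494,.115]]
E
```

```text
time: 7.15
tool_pos: [0.6179, 0.3462, 0.1475]
eef_rot: [0.507, 1.509, -0.504]
wrist_force: [-0.2, -0.6, -1.4]
opening: 0.387
```

View pics/w5.png

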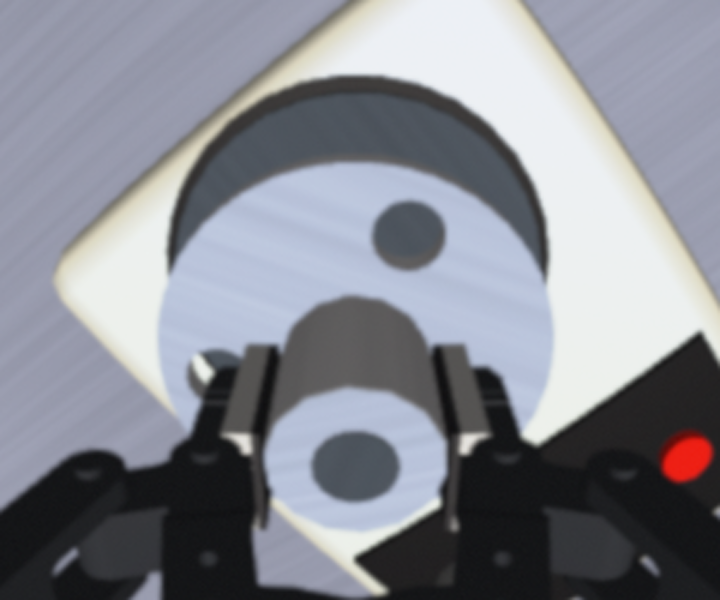

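```bash
python3 - <<'E'
from h import *
s=bot.read_state();im=cv2.resize(cv2.imread('pics/w5.png'),(720,600))
g=cv2.cvtColor(im,cv2.COLOR_BGR2GRAY).astype(float)
o=np.array([358,270]);P=[];Q=[];F=[]
for a in np.radians(np.arange(-165,-14,5)):
    d=np.array([np.cos(a),np.sin(a)]);r=np.arange(60,260,.5);v=np.array([g[int(round(y)),int(round(x))] for x,y in o+r[:,None]*d])
    # inward scan: housing bright (>200) -> dark (<140)
    i=np.where((v[:-1]<140)&(v[1:]>=140))[0]
    if len(i): P.append(o+r[i[-1]]*d)
    j=np.where((v[:-1]>=140)&(v[1:]<140)&(r[:-1]<195))[0]
    if len(j): F.append(o+r[j[-1]]*d)
P=np.array(P);F=np.array(F);tf=lambda p:(p+.5)/2.4-.5+[170,100]
print(len(P),len(F),F.round(0).tolist())
for z in(.09,.094):
    print(fitc(wplane(tf(P),z,s)))
zt=s['tool_pos'][2]-.0054
f=fitc(wplane(tf(F),zt,s));print('flange',f,s['tool_pos'])
h=wplane(tf(np.array([(409,232)])),zt,s)[0];d=(h-[*f[0][:2],0]);print(np.degrees(np.arctan2(d[1],d[0])),np.hypot(*d[:2]))
print(s['joint_positions'].round(2))
E
```

```text
31 31 [[200.0, 228.0], [211.0, 217.0], [222.0, 207.0], [233.0, 198.0], [245.0, 191.0], [256.0, 185.0], [268.0, 180.0], [278.0, 175.0], [289.0, 172.0], [300.0, 169.0], [310.0, 166.0], [320.0, 165.0], [330.0, 164.0], [339.0, 162.0], [349.0, 162.0], [358.0, 162.0], [367.0, 162.0], [377.0, 163.0], [386.0, 164.0], [396.0, 165.0], [406.0, 168.0], [415.0, 171.0], [425.0, 174.0], [436.0, 177.0], [446.0, 182.0], [457.0, 187.0], [469.0, 193.0], [480.0, 200.0], [490.0, 208.0], [501.0, 218.0], [512.0, 229.0]]
(array([0.61679572, 0.34026336, 0.06370596]), np.float64(0.003727289213542721))
(array([0.61545531, 0.34139748, 0.06241444]), np.float64(0.0036506189762634702))
flange (array([0.61674461, 0.34686239, 0.04601069]), np.float64(9.464720706291295e-05)) [0.61775783 0.34619645 0.14717012]
122.57469251486675 0.03278727820992986
[ 0.33  0.44  0.33  1.46 -0.    0.97]
```

```bash
python3 - <<'E'
from h import *
s=bot.read_state();im=cv2.imread('pics/w5.png')
g=cv2.cvtColor(im,cv2.COLOR_BGR2GRAY).astype(float)
o=np.array([358,270]);P=[]
for a in np.radians(np.arange(-165,-14,5)):
    d=np.array([np.cos(a),np.sin(a)]);r=np.arange(90,225,.5);v=np.array([g[int(round(y)),int(round(x))] for x,y in o+r[:,None]*d])
    j=np.where((v[:-1]>=140)&(v[1:]<140))[0]
    if not len(j):continue
    i=np.where((v[:-1]<140)&(v[1:]>=140)&(np.arange(len(v)-1)>j[0]))[0]
    if len(i): P.append(o+r[i[0]]*d)
P=np.array(P);tf=lambda p:(p+.5)/2.4-.5+[170,100];print(P.round(0).tolist())
for z in(.09,.092):
    print(fitc(wplane(tf(P),z,s)))
E
```

```text
[[171.0, 220.0], [176.0, 204.0], [181.0, 187.0], [189.0, 172.0], [198.0, 158.0], [207.0, 144.0], [220.0, 132.0], [231.0, 119.0], [246.0, 109.0], [260.0, 100.0], [275.0, 93.0], [291.0, 87.0], [307.0, 81.0], [324.0, 79.0], [341.0, 76.0], [358.0, 76.0], [375.0, 76.0], [392.0, 79.0], [408.0, 82.0], [425.0, 87.0], [440.0, 94.0], [456.0, 100.0], [470.0, 111.0], [483.0, 121.0], [495.0, 133.0], [507.0, 145.0], [517.0, 158.0], [526.0, 173.0], [534.0, 188.0], [539.0, 204.0], [545.0, 220.0]]
(array([0.61613068, 0.34831111, 0.05603156]), np.float64(0.0001994099797037969))
(array([0.61547898, 0.34878925, 0.05547153]), np.float64(0.00019741660205202847))
```

```bash
python3 -m pendant '0 1 -2 0 0 0 30;6 1 -2 0 0 0 30;12 1 -2 0 0 0 30;18 1 -2 0 0 0 30;22 1 -2 0 0 0 30;26 1 -2 0 0 0 30;26 1 -2 0 0 0 30'
python3 - <<'E'
from h import *
s=bot.read_state();im=bot.read_camera('wrist')[:,:,::-1];cv2.imwrite('pics/w6.png',cv2.resize(im[100:350,170:470],None,fx=2.4,fy=2.4,interpolation=cv2.INTER_CUBIC))
E
```

```text
time: 8.07
tool_pos: [0.6157, 0.348, 0.1188]
eef_rot: [0.505, 1.511, -0.506]
wrist_force: [0.5, 0.4, -1.8]
opening: 0.382
```

View pics/w6.png

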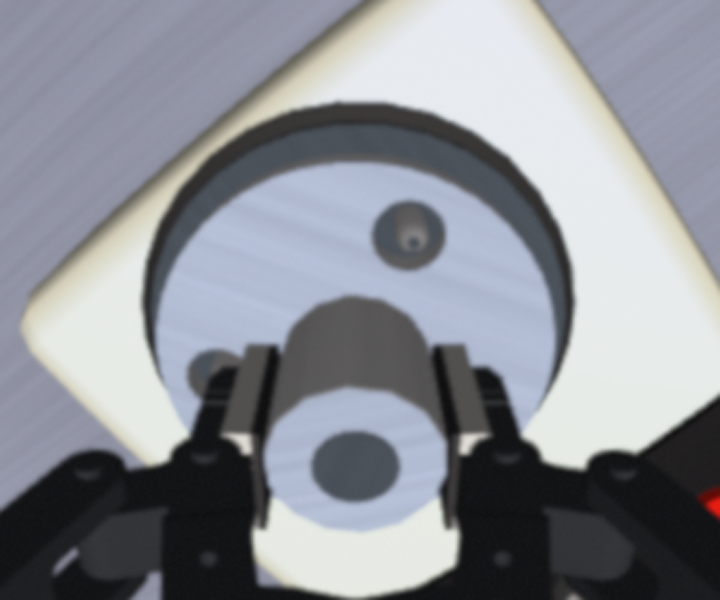

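The stud is centred in its hole at (410,238) in the crop, with no contact force. I press the adapter down.

```bash
python3 -m pendant '3 0 0 0 0 0 30;5 0 0 0 0 0 30;7 0 0 0 0 0 30;8 0 0 0 0 0 30;8 0 0 0 0 0 30;8 0 0 0 0 0 30'
```

```text
time: 8.88
tool_pos: [0.6159, 0.3481, 0.1116]
eef_rot: [0.506, 1.511, -0.505]
wrist_force: [-2.1, -0.6, 2.9]
opening: 0.381
```

```bash
python3 -m pendant '1 0 0 0 0 0 30;1 0 0 0 0 0 45;1 0 0 0 0 0 60;1 0 0 0 0 0 75;1 0 0 0 0 0 75;-20 0 0 0 0 0 75;-60 0 0 0 0 0 75;-110 0 0 0 0 0 75;-140 0 0 0 0 0 75;-140 0 0 0 0 0 75;-140 0 0 0 0 0 75'
python3 - <<'E'
from h import *
s=bot.read_state();im=bot.read_camera('wrist')[:,:,::-1];cv2.imwrite('pics/w7.png',im)
print(s['joint_positions'].round(3))
E
```

```text
time: 10.25
tool_pos: [0.6158, 0.3481, 0.2512]
eef_rot: [0.505, 1.511, -0.506]
wrist_force: [-0.1, 1.2, -0.9]
opening: 0.877
[ 0.33   0.466  0.558  1.663 -0.     0.976]
```

View pics/w7.png

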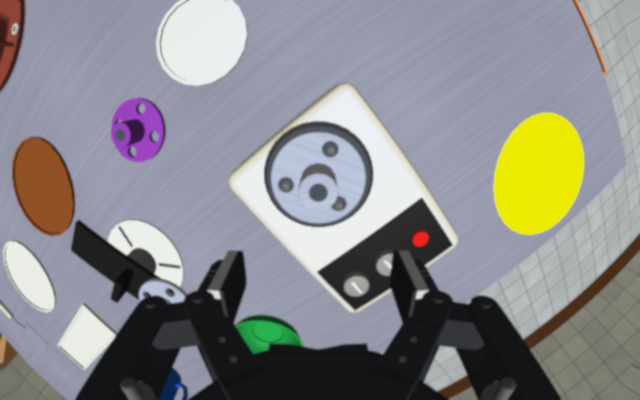

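```bash
python3 - <<'E'
from h import *
move([.62,.042,.25],np.radians(95))
E
```

```text
shift [   0.5 -241.6  187.7] turn [-0.733 -0.001  0.001] n 3.9256242904015566 4.895966098668047
```

```bash
python3 -m pendant '0 -48 37 -0.15 0 0 80;0 -97 75 -0.3 0 0 80;0 -145 112 -0.44 0 0 80;0 -193 150 -0.59 0 0 80;0 -242 188 -0.733 0 0 80;0 -242 188 -0.733 0 0 80;0 -242 188 -0.733 0 0 80;0 -242 188 -0.733 0 0 80;0 -242 188 -0.733 0 0 80'
python3 - <<'E'
from h import *
s=bot.read_state();im=bot.read_camera('wrist')[:,:,::-1];cv2.imwrite('pics/w8.png',im)
cv2.imwrite('pics/t8.png',bot.read_camera('top')[:,:,::-1])
print(s['tool_pos'],wproj([[.642,.042,.104]],s))
E
```

```text
time: 11.42
tool_pos: [0.6203, 0.043, 0.2511]
eef_rot: [-0.07, 1.57, 0.07]
wrist_force: [0.1, 0.3, -0.4]
opening: 0.936
[0.62025463 0.04296669 0.25108841] [[315.00911301 200.79752159]]
```

View pics/w8.png

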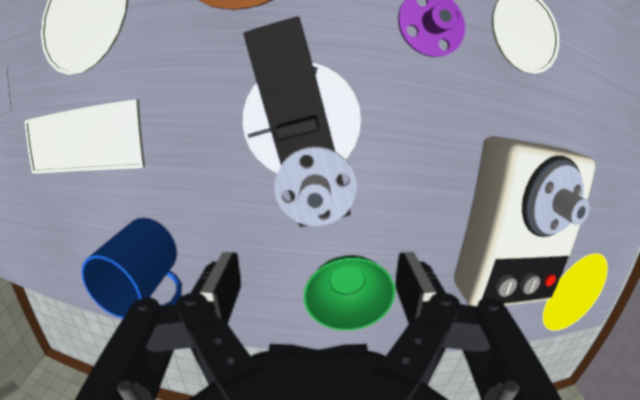

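The four-hole hub top is at (315,200), matching the prediction, so I grip it.

```bash
python3 - <<'E'
from h import *
move([.642,.042,.069],np.radians(95))
E
```

```text
shift [182.2  -2.5  21.5] turn [ 0.001 -0.     0.   ] n 0.005753609477901656 2.9356090048761665
```

```bash
python3 -m pendant '50 -2 21 0 0 0 70;100 -2 21 0 0 0 70;140 -2 21 0 0 0 70;170 -2 21 0 0 0 70;182 -2 21 0 0 0 70;182 -2 21 0 0 0 70;182 -2 21 0 0 0 30;182 -2 21 0 0 0 30;182 -2 21 0 0 0 30;182 -2 21 0 0 0 30;182 -2 21 0 0 0 30;182 -2 21 0 0 0 30;182 -2 21 0 0 0 30' 50
python3 -m pendant '-15 0 0 0 0 0 30;-40 0 0 0 0 0 30;-80 0 0 0 0 0 30;-140 0 0 0 0 0 30;-180 0 0 0 0 0 30;-180 0 0 0 0 0 30;-180 0 0 0 0 0 30'
python3 - <<'E'
from h import *
s=bot.read_state();im=bot.read_camera('wrist')[:,:,::-1];cv2.imwrite('pics/w9.png',im)
zt=s['tool_pos'][2]-.0054
move([.3937,.3232,.25],np.radians(60))
E
```

```text
time: 13.15
tool_pos: [0.6425, 0.0414, 0.0708]
eef_rot: [-0.069, 1.567, 0.068]
wrist_force: [1.6, 0.5, 5.4]
opening: 0.383
time: 14.02
tool_pos: [0.6412, 0.0415, 0.2489]
eef_rot: [-0.068, 1.57, 0.068]
wrist_force: [0.1, 0.7, -2.0]
opening: 0.386
shift [  -1.5  302.1 -221.7] turn [ 0.611 -0.002  0.   ] n 3.2706401337302475 5.995058052752303
```

View pics/w9.png

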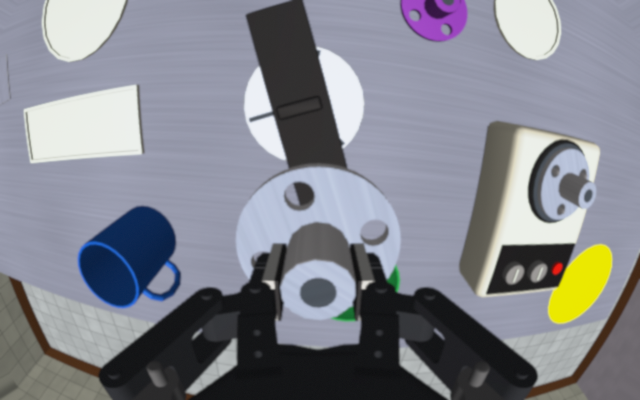

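```bash
python3 - <<'E'
from h import *
move([.45,.28,.22],np.radians(60))
E
python3 -m pendant '0 50 -34 0.12 0 0 30;0 100 -68 0.24 0 0 30;0 150 -102 0.36 0 0 30;0 200 -135 0.48 0 0 30;15 254 -169 0.61 0 0 30;29 254 -169 0.61 0 0 30;29 254 -169 0.61 0 0 30;29 254 -169 0.61 0 0 30;29 254 -169 0.61 0 0 30'
python3 - <<'E'
from h import *
s=bot.read_state();im=bot.read_camera('wrist')[:,:,::-1];cv2.imwrite('pics/w10.png',im)
print(s['tool_pos'],wproj([[.3937,.3232,.003]],s))
E
```

```text
shift [  28.4  254.1 -169.3] turn [ 0.611 -0.002  0.   ] n 3.2706401337302475 4.90671803320733
time: 15.2
tool_pos: [0.4519, 0.279, 0.2206]
eef_rot: [0.411, 1.531, -0.411]
wrist_force: [-0.4, 0.3, -0.8]
opening: 0.383
[0.45186265 0.27900054 0.22058934] [[325.64465154 102.54631569]]
```

View pics/w10.png

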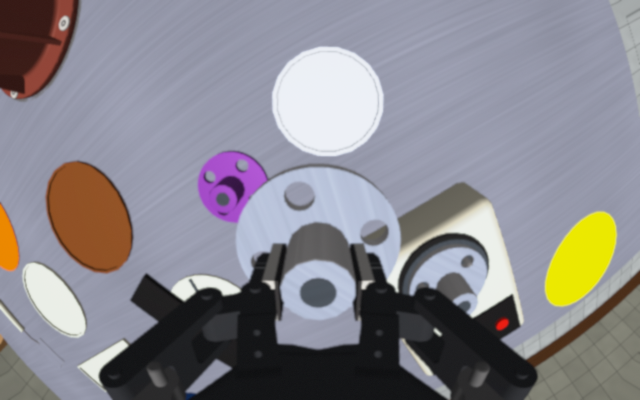

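```bash
python3 - <<'E'
from h import *
s=bot.read_state();im=cv2.imread('pics/w10.png')
m=(im.min(2)>205).astype(np.uint8)*255;m[:40]=0;m[164:]=0;m[:,:265]=0;m[:,390:]=0
c=max(cv2.findContours(m,cv2.RETR_EXTERNAL,cv2.CHAIN_APPROX_NONE)[0],key=cv2.contourArea)[:,0]
f=fitc(wplane(c,.008,s));print(c.min(0),c.max(0),f)
zt=s['tool_pos'][2]-.007
pts=np.array([(236,240),(240,220),(251,199),(266,185),(284,174),(318,166),(352,174),(370,184),(385,199),(396,220),(400,240)])
g=fitc(wplane(pts,zt,s));print(g,s['tool_pos'])
t=np.r_[s['tool_pos'][:2]+f[0][:2]-g[0][:2],.0188+.03];print(t);move(t,np.radians(60))
E
```

```text
[272  47] [382 155] (array([0.39324168, 0.3260337 , 0.06284402]), np.float64(0.00038775761212040343))
(array([0.45093339, 0.27977074, 0.04555382]), np.float64(0.00031801486487174034)) [0.45180283 0.2791339  0.22063702]
[0.39411112 0.32539687 0.0488    ]
shift [171.8  11.1 -73.2] turn [-0.001  0.    -0.   ] n 0.0037343915469528 2.9931786467747274
```

```bash
python3 -m pendant '0 6 -37 0 0 0 30;30 11 -73 0 0 0 30;80 11 -73 0 0 0 30;130 11 -73 0 0 0 30;165 11 -73 0 0 0 30;185 11 -73 0 0 0 30;193 11 -73 0 0 0 30;197 11 -73 0 0 0 30;199 11 -73 0 0 0 30;201 11 -73 0 0 0 30;202 11 -73 0 0 0 30;202 11 -73 0 0 0 30'
```

```text
time: 16.75
tool_pos: [0.3933, 0.3259, 0.0184]
eef_rot: [0.41, 1.531, -0.41]
wrist_force: [-0.5, -0.3, -1.0]
opening: 0.379
```

```bash
python3 -m pendant '1 0 0 0 0 0 30;2 0 0 0 0 0 30;2 0 0 0 0 0 30;2 0 0 0 0 0 45;2 0 0 0 0 0 60;2 0 0 0 0 0 75;2 0 0 0 0 0 75;-20 0 0 0 0 0 75;-70 0 0 0 0 0 75;-130 0 0 0 0 0 75;-190 0 0 0 0 0 75;-230 0 0 0 0 0 75;-230 0 0 0 0 0 75;-230 0 0 0 0 0 75'
python3 - <<'E'
from h import *
s=bot.read_state();im=bot.read_camera('wrist')[:,:,::-1];cv2.imwrite('pics/w11.png',im)
m=(im.min(2)>205).astype(np.uint8)*255
move([.56,.02,.25],np.radians(19.8))
move([.56,.02,.25],np.radians(199.8))
print(s['joint_positions'].round(2))
E
```

```text
time: 18.5
tool_pos: [0.3931, 0.3258, 0.2474]
eef_rot: [0.409, 1.532, -0.41]
wrist_force: [-0.3, -0.4, -0.0]
opening: 0.876
shift [  -3.2 -181.3  297.5] turn [ 0.702 -0.     0.002] n 3.7613768606275593 5.574271750881259
shift [  -3.2 -181.3  297.5] turn [-2.439e+00 -2.000e-03 -1.000e-03] n 13.061069268610481 5.574271750881259
[ 0.44 -0.16 -0.14  1.6  -0.    0.96]
```

View pics/w11.png

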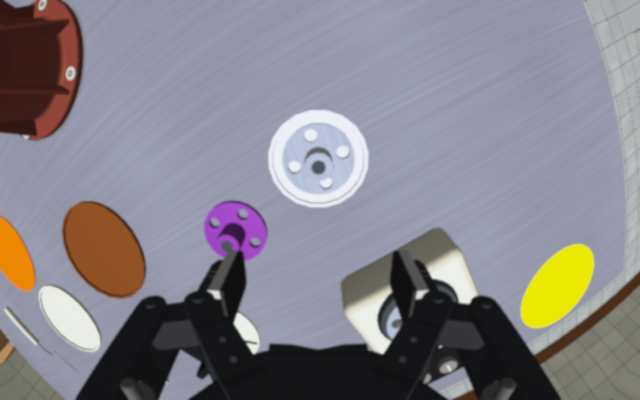

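The four-hole adapter lies centred in the small tray, at (318,160). The caddy is next.

```bash
python3 -m pendant '-3 -36 60 0.14 0 0 80;-3 -72 119 0.28 0 0 80;-3 -109 178 0.42 0 0 80;-3 -145 238 0.56 0 0 80;-3 -181 297 0.7 0 0 80;-3 -181 297 0.7 0 0 80;-3 -181 297 0.7 0 0 80;-3 -181 297 0.7 0 0 80;-3 -181 297 0.7 0 0 80;-3 -181 297 0.7 0 0 80'
python3 - <<'E'
from h import *
s=bot.read_state();im=bot.read_camera('wrist')[:,:,::-1];cv2.imwrite('pics/w12.png',im)
print(s['tool_pos'],wproj([[.574,.017,.096]],s),s['joint_positions'].round(2))
E
```

```text
time: 19.8
tool_pos: [0.5599, 0.0216, 0.2514]
eef_rot: [0.948, 1.354, -0.948]
wrist_force: [0.2, -0.4, 0.8]
opening: 0.933
[0.55992292 0.02159905 0.25137802] [[329.14785861 186.37749603]] [-0.19 -0.01  0.01  1.6  -0.    1.03]
```

View pics/w12.png

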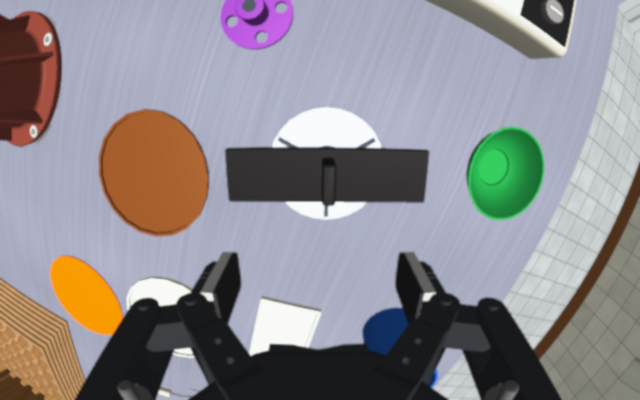

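```bash
python3 - <<'E'
from h import *
im=cv2.imread('pics/w12.png');cv2.imwrite('pics/w12c.png',cv2.resize(im[130:230,215:440],None,fx=3.5,fy=3.5,interpolation=cv2.INTER_CUBIC))
s=bot.read_state()
P=wplane([(226,149),(429,150),(424,201),(231,201)],.056,s);print(P.round(4),P.mean(0));d=P[1]-P[0];print(np.degrees(np.arctan2(d[1],d[0])),np.linalg.norm(d));d=P[2]-P[3];print(np.degrees(np.arctan2(d[1],d[0])),np.linalg.norm(d))
E
```

```text
[[ 0.454   0.0078  0.056 ]
 [ 0.6732  0.087   0.056 ]
 [ 0.6946  0.0282  0.056 ]
 [ 0.4764 -0.051   0.056 ]] [0.57456523 0.01802912 0.056     ]
19.867660269957717 0.2330496049050334
19.93565397780723 0.23218632551931315
```

View pics/w12c.png

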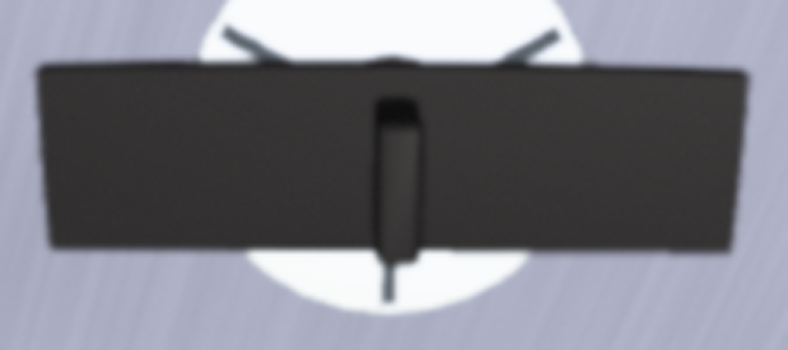

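```bash
python3 - <<'E'
from h import *
move([.5745,.0175,.064],np.radians(19.9))
E
```

```text
shift [187.4  12.2   8.6] turn [ 0.002  0.    -0.   ] n 0.010173255340176837 3.0086137923015444
```

```bash
python3 -m pendant '50 12 9 0 0 0 60;100 12 9 0 0 0 60;140 12 9 0 0 0 60;170 12 9 0 0 0 60;182 12 9 0 0 0 60;187 12 9 0 0 0 50;187 12 9 0 0 0 40;187 12 9 0 0 0 30;187 12 9 0 0 0 20;187 12 9 0 0 0 5;187 12 9 0 0 0 5;187 12 9 0 0 0 5;187 12 9 0 0 0 5;187 12 9 0 0 0 5' 80
python3 -m pendant '-8 0 0 0 0 0 5;-20 0 0 0 0 0 5;-40 0 0 0 0 0 5;-80 0 0 0 0 0 5;-130 0 0 0 0 0 5;-160 0 0 0 0 0 5;-160 0 0 0 0 0 5;-160 0 0 0 0 0 5'
python3 - <<'E'
from h import *
s=bot.read_state();im=bot.read_camera('wrist')[:,:,::-1];cv2.imwrite('pics/w13.png',im)
cv2.imwrite('pics/s13.png',bot.read_camera('scene')[:,:,::-1])
move([.5,-.25,.25],np.radians(95));print(s['tool_pos'])
E
```

```text
time: 21.6
tool_pos: [0.5748, 0.0161, 0.0651]
eef_rot: [0.949, 1.353, -0.949]
wrist_force: [-3.4, -0.3, 6.7]
opening: 0.149
time: 22.6
tool_pos: [0.5741, 0.0165, 0.223]
eef_rot: [0.949, 1.355, -0.95]
wrist_force: [0.5, -0.0, -8.2]
opening: 0.151
shift [ -27.7 -160.2  225.4] turn [-1.31e+00 -3.00e-03  1.00e-03] n 7.015307755287691 4.4461637987341
[0.57405881 0.01645493 0.22302178]
```

View pics/w13.png

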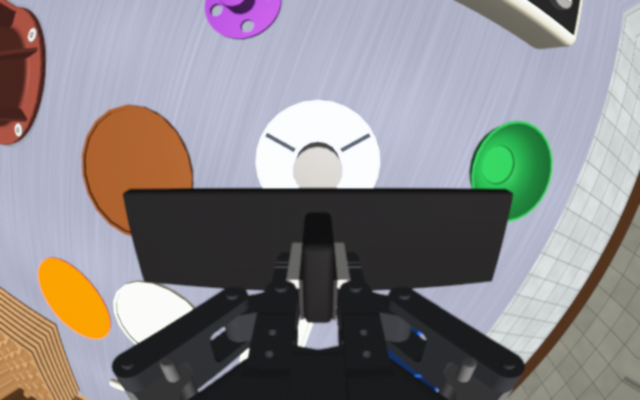

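View pics/s13.png

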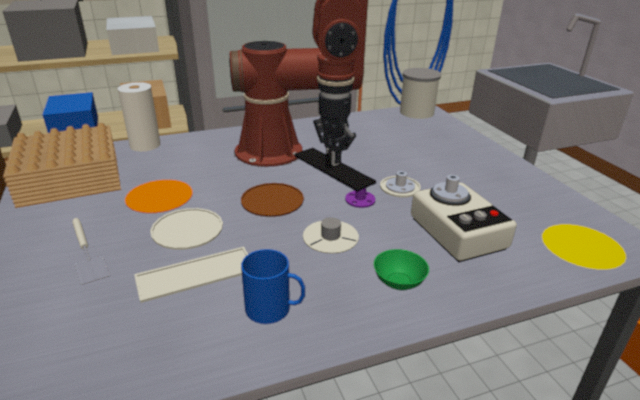

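```bash
python3 - <<'E'
from h import *
im=cv2.imread('pics/w1.png');s={'tool_pos':np.array([.5062,-.0103,.2502]),'eef_rot':np.array([0.001,1.571,-.001])}
for box,z in (((45,180,195,265),.008),((45,30,155,172),.008)):
    m=np.zeros(im.shape[:2],np.uint8);b=box;m[b[1]:b[3],b[0]:b[2]]=(im[b[1]:b[3],b[0]:b[2]].min(2)>185)*255
    c=max(cv2.findContours(m,cv2.RETR_EXTERNAL,cv2.CHAIN_APPROX_NONE)[0],key=cv2.contourArea)[:,0]
    P=wplane(c,z,s);print(c.min(0),c.max(0),cv2.minAreaRect((P[:,:2]*1000).astype(np.float32)),fitc(P))
im=cv2.imread('pics/s13.png')
for box,z in (((125,240,256,300),.008),((145,205,226,250),.008)):
    m=np.zeros(im.shape[:2],np.uint8);b=box;m[b[1]:b[3],b[0]:b[2]]=(im[b[1]:b[3],b[0]:b[2],0]<im[b[1]:b[3],b[0]:b[2],2]+5)*255
    c=max(cv2.findContours(m,cv2.RETR_EXTERNAL,cv2.CHAIN_APPROX_NONE)[0],key=cv2.contourArea)[:,0]
    P=plane('scene',c,z);print(c.min(0),c.max(0),cv2.minAreaRect((P[:,:2]*1000).astype(np.float32)),fitc(P))
E
```

```text
[ 54 194] [187 255] ((612.0028686523438, -346.5906982421875), (99.1867904663086, 271.3608093261719), 4.899013996124268) (array([ 0.61063945, -0.33838337,  0.10755701]), np.float64(0.034353574235069996))
[54 40] [144 166] ((410.0667724609375, -342.5673828125), (190.9120330810547, 190.96986389160156), 55.09409713745117) (array([ 0.41008659, -0.34217286,  0.09504486]), np.float64(0.0007109826867492928))
[134 246] [247 299] ((615.9458618164062, -343.87200927734375), (113.53473663330078, 274.4414367675781), 4.966897964477539) (array([ 0.6124644 , -0.35456061,  0.09584632]), np.float64(0.02916275918343388))
[145 205] [223 249] ((387.43804931640625, -341.3975524902344), (263.25396728515625, 195.42196655273438), 2.9091103076934814) (array([ 0.40950442, -0.34669326,  0.10469394]), np.float64(0.020857761114205394))
```

```bash
python3 - <<'E'
from h import *
s=bot.read_state();z=s['tool_pos'][2]-.0651+.056
P=wplane([(124,190),(513,190),(493,280),(146,281)],z,s)
Rt=R.from_rotvec(s['eef_rot']).as_matrix();print((P-s['tool_pos']).dot(Rt).round(4))
move([.612,-.3466,.22],np.radians(94.85))
E
```

```text
[[ 0.0095 -0.1155 -0.0346]
 [ 0.0088  0.1165 -0.0347]
 [ 0.0087  0.1178  0.0287]
 [ 0.0094 -0.1153  0.0295]]
shift [  1.9 -87.7 354.4] turn [-1.307e+00 -3.000e-03  1.000e-03] n 7.001289108021306 5.8422365064635216
```

```bash
python3 - <<'E'
from h import *
move([.6145,-.3464,.24],np.radians(94.85))
E
```

```text
shift [-18.1 -85.4 355.1] turn [-1.307e+00 -3.000e-03  1.000e-03] n 7.001289108021306 5.850184384709078
```

```bash
python3 -m pendant '-18 -12 51 -0.18 0 0 5;-18 -24 101 -0.36 0 0 5;-18 -36 152 -0.54 0 0 5;-18 -49 203 -0.72 0 0 5;-18 -61 253 -0.90 0 0 5;-18 -73 304 -1.10 0 0 5;-18 -85 355 -1.307 0 0 5;-18 -85 355 -1.307 0 0 5;-18 -85 355 -1.307 0 0 5;-18 -85 355 -1.307 0 0 5;-18 -85 355 -1.307 0 0 5'
python3 - <<'E'
from h import *
s=bot.read_state();im=bot.read_camera('wrist')[:,:,::-1];cv2.imwrite('pics/w14.png',im)
move([.6145,-.3464,.0221],np.radians(94.85));print(s['joint_positions'].round(2))
E
```

```text
time: 24.08
tool_pos: [0.6159, -0.3454, 0.2427]
eef_rot: [-0.067, 1.57, 0.066]
wrist_force: [0.5, 0.4, -7.1]
opening: 0.154
shift [220.7  -0.7  -1.6] turn [0. 0. 0.] n 0.0030856509173818464 3.53062110362316
[-0.7   0.46  0.53  1.64 -0.   -0.78]
```

View pics/w14.png

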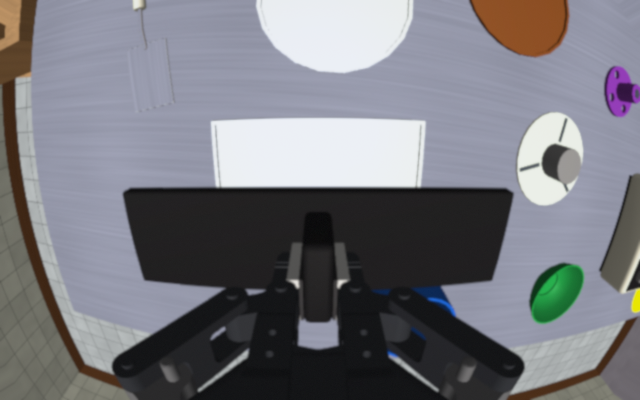

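```bash
python3 - <<'E'
from h import *
print(plane('top',[(389,132),(386,137)],.125),plane('top',[(365,122)],.07))
E
python3 -m pendant '60 -1 -2 0 0 0 5;110 -1 -2 0 0 0 5;150 -1 -2 0 0 0 5;180 -1 -2 0 0 0 5;180 -1 -2 0 0 0 5'
python3 - <<'E'
from h import *
s=bot.read_state();im=bot.read_camera('wrist')[:,:,::-1];cv2.imwrite('pics/w15.png',im)
E
```

```text
[[ 0.76957246 -0.21144828  0.125     ]
 [ 0.75597117 -0.20302837  0.125     ]] [[ 0.81213201 -0.15408472  0.07      ]]
time: 24.75
tool_pos: [0.6121, -0.3456, 0.0593]
eef_rot: [-0.064, 1.574, 0.069]
wrist_force: [0.3, -0.1, -7.0]
opening: 0.148
```

View pics/w15.png

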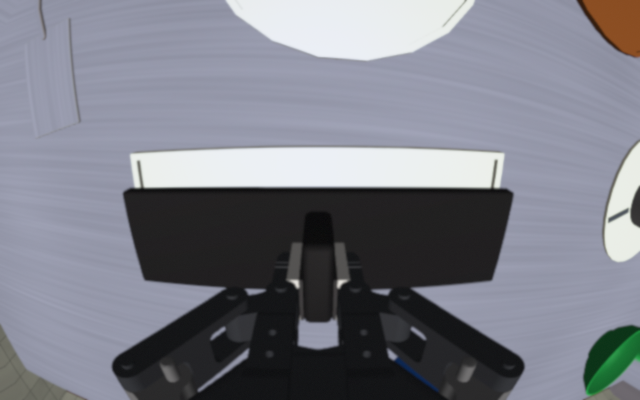

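```bash
python3 - <<'E'
from h import *
s=bot.read_state();print(s['tool_pos'],s['eef_rot'])
e=wplane([(131,153),(317,146),(503,153)],.008,s);print('tray edge',e.round(4))
z=s['tool_pos'][2]-.0091
print('caddy',wplane([(124,190),(317,189),(513,190)],z,s).round(4))
E
```

```text
[ 0.61327774 -0.34669921  0.0619603 ] [-0.06546856  1.57112064  0.06721724]
tray edge [[ 0.576  -0.4874  0.008 ]
 [ 0.564  -0.3515  0.008 ]
 [ 0.5533 -0.2155  0.008 ]]
caddy [[ 0.5883 -0.4647  0.0529]
 [ 0.5787 -0.3502  0.0529]
 [ 0.569  -0.2335  0.0529]]
```

```bash
python3 -m pendant '5 -2 3 0 0 0 5;18 -2 3 0 0 0 5;28 -2 3 0 0 0 5;34 -2 3 0 0 0 5;37 -2 3 0 0 0 5;39 -2 3 0 0 0 5;39 -2 3 0 0 0 5;39 -2 3 0 0 0 5'
```

```text
time: 25.8
tool_pos: [0.6171, -0.3494, 0.0237]
eef_rot: [-0.066, 1.569, 0.066]
wrist_force: [0.5, 0.2, -7.1]
opening: 0.151
```

```bash
python3 -m pendant '1 0 0 0 0 0 5;2 0 0 0 0 0 5;2 0 0 0 0 0 5;2 0 0 0 0 0 5'
```

```text
time: 26.3
tool_pos: [0.6171, -0.3495, 0.0223]
eef_rot: [-0.067, 1.569, 0.066]
wrist_force: [-4.4, 2.8, 4.2]
opening: 0.15
```

Contact is felt at the expected height, so I release and rise.

```bash
python3 -m pendant '0 0 0 0 0 0 20;0 0 0 0 0 0 35;0 0 0 0 0 0 50;0 0 0 0 0 0 60;0 0 0 0 0 0 60;-20 0 0 0 0 0 60;-70 0 0 0 0 0 60;-130 0 0 0 0 0 60;-190 0 0 0 0 0 60;-230 0 0 0 0 0 60;-230 0 0 0 0 0 60;-230 0 0 0 0 0 60'
python3 - <<'E'
from h import *
s=bot.read_state();im=bot.read_camera('wrist')[:,:,::-1];cv2.imwrite('pics/w16.png',im)
move([.565,.017,.25],np.radians(70));print(s['joint_positions'].round(2))
E
```

```text
time: 27.8
tool_pos: [0.6169, -0.3492, 0.2515]
eef_rot: [-0.066, 1.57, 0.066]
wrist_force: [0.3, -0.9, -0.3]
opening: 0.702
shift [  0.8 369.  -20.6] turn [ 0.433 -0.001 -0.001] n 2.3201240491237223 5.913761510017846
[-0.7   0.47  0.56  1.66 -0.   -0.78]
```

View pics/w16.png

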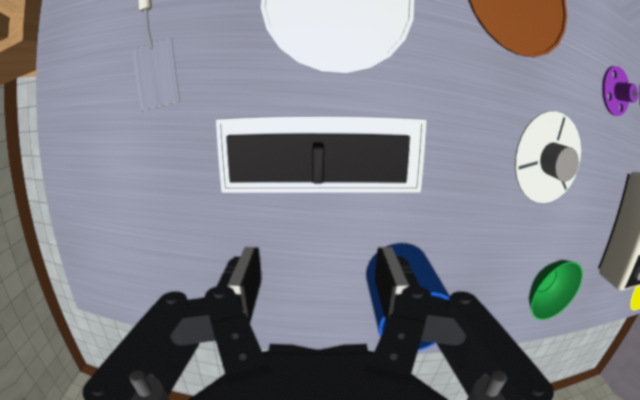

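```bash
python3 - <<'E'
from h import *
s=bot.read_state()
a=wplane([(227,135),(410,136),(407,183),(230,182)],.013,s);b=wplane([(216,121),(427,121),(421,192),(223,192)],.008,s);print(a.mean(0),b.mean(0))
E
python3 -m pendant '0 61 -3 0.08 0 0 82;0 123 -7 0.15 0 0 82;0 184 -10 0.22 0 0 82;0 246 -14 0.3 0 0 82;0 307 -17 0.37 0 0 82;0 369 -20 0.43 0 0 82;0 369 -20 0.43 0 0 82;0 369 -20 0.43 0 0 82;0 369 -20 0.43 0 0 82'
python3 - <<'E'
from h import *
s=bot.read_state();im=bot.read_camera('wrist')[:,:,::-1];cv2.imwrite('pics/w17.png',im)
print(s['tool_pos'],wproj([[.5745,.0175,.046]],s),s['joint_positions'].round(2))
E
```

```text
[ 0.61402796 -0.34797311  0.013     ] [ 0.61148231 -0.34353489  0.008     ]
time: 28.98
tool_pos: [0.5659, 0.0156, 0.2506]
eef_rot: [0.272, 1.555, -0.273]
wrist_force: [0.9, 0.7, -0.2]
opening: 0.96
[0.56588752 0.01558625 0.25055453] [[321.93620565 172.57419028]] [-0.2   0.01  0.03  1.6  -0.    0.14]
```

View pics/w17.png

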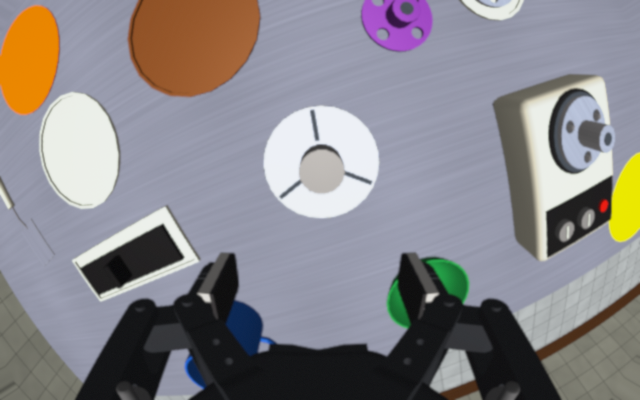

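Measured against its tray, the caddy is about 5 mm off centre, within tolerance. The disc hub is at (322,172) as predicted, so I grip it.

```bash
python3 - <<'E'
from h import *
move([.5745,.0175,.011],np.radians(70))
E
```

```text
shift [239.7   4.9   7.5] turn [ 0.002 -0.001  0.   ] n 0.010037041482890202 3.8377546825057753
```

```bash
python3 -m pendant '50 5 7 0 0 0 84;110 5 7 0 0 0 84;160 5 7 0 0 0 84;200 5 7 0 0 0 84;225 5 7 0 0 0 84;235 5 7 0 0 0 84;239 5 7 0 0 0 84;239 5 7 0 0 0 84;239 5 7 0 0 0 65;239 5 7 0 0 0 50;239 5 7 0 0 0 45;239 5 7 0 0 0 45;239 5 7 0 0 0 45;239 5 7 0 0 0 45' 80
python3 -m pendant '-8 0 0 0 0 0 45;-20 0 0 0 0 0 45;-40 0 0 0 0 0 45;-80 0 0 0 0 0 45;-130 0 0 0 0 0 45;-190 0 0 0 0 0 45;-200 0 0 0 0 0 45;-200 0 0 0 0 0 45'
python3 - <<'E'
from h import *
s=bot.read_state();im=bot.read_camera('wrist')[:,:,::-1];cv2.imwrite('pics/w18.png',im)
move([.41,-.342,.21],np.radians(75));print(s['tool_pos'])
E
```

```text
time: 30.78
tool_pos: [0.5751, 0.0187, 0.0137]
eef_rot: [0.271, 1.552, -0.272]
wrist_force: [-1.8, -1.2, 6.2]
opening: 0.617
time: 31.78
tool_pos: [0.5746, 0.019, 0.213]
eef_rot: [0.271, 1.552, -0.271]
wrist_force: [0.1, 0.4, -8.1]
opening: 0.609
shift [   1.4 -395.3  -31.7] turn [-0.084 -0.001  0.   ] n 0.44997316022476336 6.344904700584395
[0.57457536 0.01902569 0.21303525]
```

View pics/w18.png

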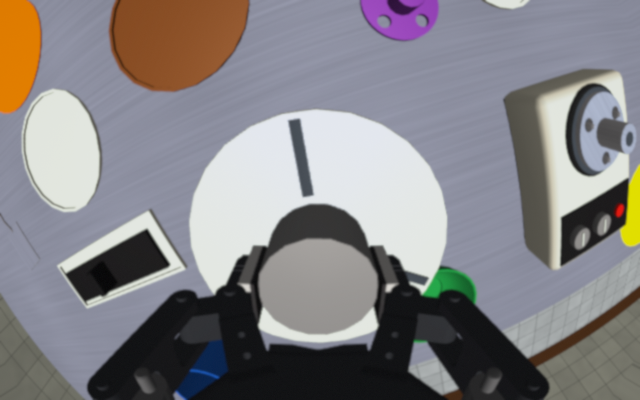

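```bash
python3 - <<'E'
from h import *
move([.52,-.36,.21],np.radians(75))
E
```

```text
shift [   1.3 -374.9   77.9] turn [-0.084 -0.001  0.   ] n 0.44997316022476336 6.127088108928599
```

```bash
python3 -m pendant '0 -54 11 -0.01 0 0 45;0 -107 22 -0.03 0 0 45;0 -161 33 -0.04 0 0 45;0 -214 45 -0.05 0 0 45;0 -268 56 -0.06 0 0 45;0 -321 67 -0.07 0 0 45;0 -375 78 -0.084 0 0 45;0 -375 78 -0.084 0 0 45;0 -375 78 -0.084 0 0 45;0 -375 78 -0.084 0 0 45'
python3 - <<'E'
from h import *
s=bot.read_state();im=bot.read_camera('wrist')[:,:,::-1];cv2.imwrite('pics/w19.png',im)
E
```

```text
time: 33.08
tool_pos: [0.5206, -0.3588, 0.2114]
eef_rot: [0.205, 1.562, -0.204]
wrist_force: [-0.2, 0.9, -6.6]
opening: 0.611
```

View pics/w19.png

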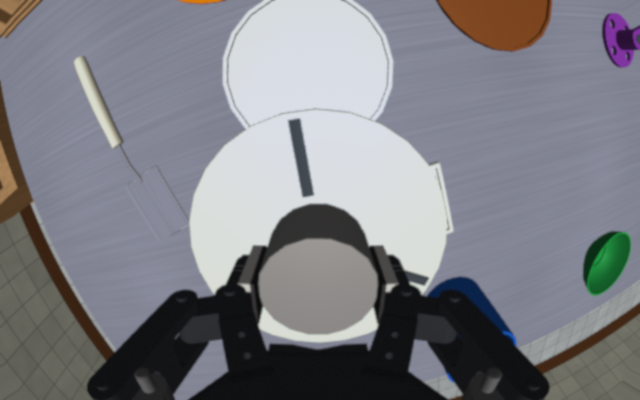

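```bash
python3 - <<'E'
from h import *
s=bot.read_state()
T=np.array([(223,70),(226,90),(237,112),(393,70),(390,88),(380,110),(229,45),(388,45)])
print('tray',fitc(wplane(T,.008,s)))
D=np.array([(190,225),(192,200),(207,165),(230,138),(265,118),(318,109),(372,120),(408,140),(432,168),(446,200),(447,225)])
d=fitc(wplane(D,s['tool_pos'][2]-.0137+.005,s));print('disc',d,s['tool_pos'])
t=[.410+s['tool_pos'][0]-d[0][0],-.3423+s['tool_pos'][1]-d[0][1],.15];print(t);move(t,np.radians(75))
E
```

```text
tray (array([ 0.40913666, -0.34070331,  0.09415039]), np.float64(0.0008459899041462649))
disc (array([ 0.51969188, -0.35821219,  0.07491871]), np.float64(0.00045757075143055805)) [ 0.52073702 -0.35884395  0.21180025]
[np.float64(0.41104513810418397), np.float64(-0.3429317545748329), 0.15]
shift [  61.9  -12.9 -110. ] turn [ 0.001 -0.001 -0.   ] n 0.00918223635613732 2.030473575172215
```

```bash
python3 -m pendant '0 -6 -55 0 0 0 45;20 -12 -110 0 0 0 45;70 -12 -110 0 0 0 45;120 -12 -110 0 0 0 45;160 -12 -110 0 0 0 45;178 -12 -110 0 0 0 45;186 -12 -110 0 0 0 45;190 -12 -110 0 0 0 45;192 -12 -110 0 0 0 45;193 -12 -110 0 0 0 45;193 -12 -110 0 0 0 45'
```

```text
time: 34.5
tool_pos: [0.4114, -0.3436, 0.0198]
eef_rot: [0.205, 1.561, -0.206]
wrist_force: [0.4, -0.9, -6.7]
opening: 0.606
```

```bash
python3 -m pendant '1 0 0 0 0 0 45;2 0 0 0 0 0 45;3 0 0 0 0 0 45;3 0 0 0 0 0 45'
```

```text
time: 35.0
tool_pos: [0.4113, -0.3434, 0.0167]
eef_rot: [0.205, 1.561, -0.206]
wrist_force: [-1.6, 2.5, -1.4]
opening: 0.613
```

Contact is starting at the expected height. One more millimetre, then release and rise.

```bash
python3 -m pendant '1 0 0 0 0 0 45;1 0 0 0 0 0 45;1 0 0 0 0 0 60;1 0 0 0 0 0 75;1 0 0 0 0 0 84;1 0 0 0 0 0 84;1 0 0 0 0 0 84;-20 0 0 0 0 0 84;-70 0 0 0 0 0 84;-130 0 0 0 0 0 84;-190 0 0 0 0 0 84;-240 0 0 0 0 0 84;-240 0 0 0 0 0 84;-240 0 0 0 0 0 84;-240 0 0 0 0 0 84'
python3 - <<'E'
from h import *
s=bot.read_state();im=bot.read_camera('wrist')[:,:,::-1];cv2.imwrite('pics/w20.png',im)
cv2.imwrite('pics/s20.png',bot.read_camera('scene')[:,:,::-1]);t=bot.read_camera('top')[:,:,::-1];cv2.imwrite('pics/t20.png',t)
cv2.imwrite('pics/t20c.png',cv2.resize(t[110:310,140:480],None,fx=2.3,fy=2.3,interpolation=cv2.INTER_CUBIC))
E
```

```text
time: 36.88
tool_pos: [0.4108, -0.3427, 0.2546]
eef_rot: [0.207, 1.563, -0.204]
wrist_force: [-0.5, -0.3, -0.4]
opening: 0.98
```

View pics/w20.png

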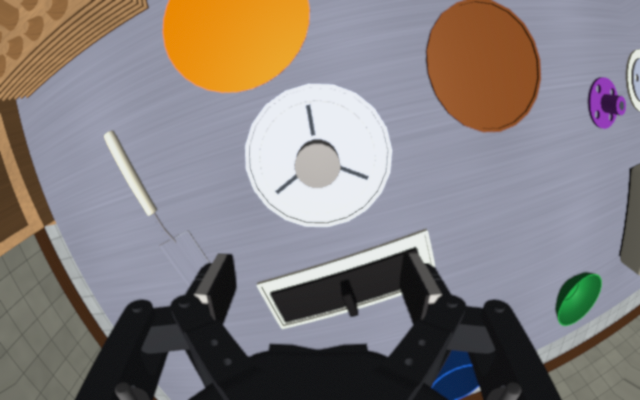

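View pics/t20c.png

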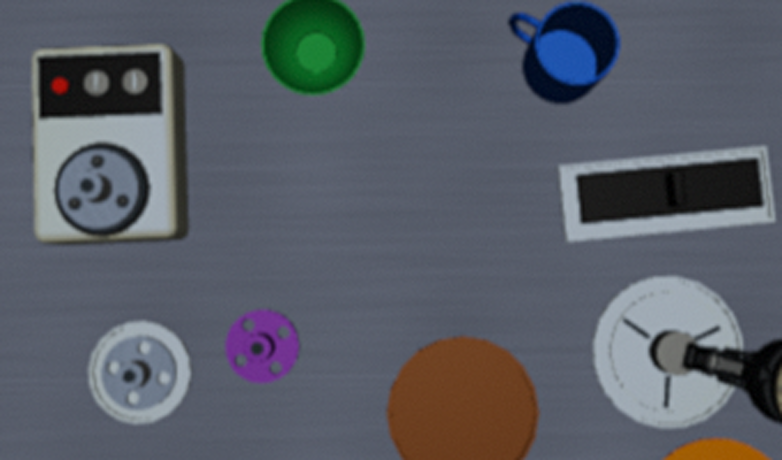

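View pics/s20.png

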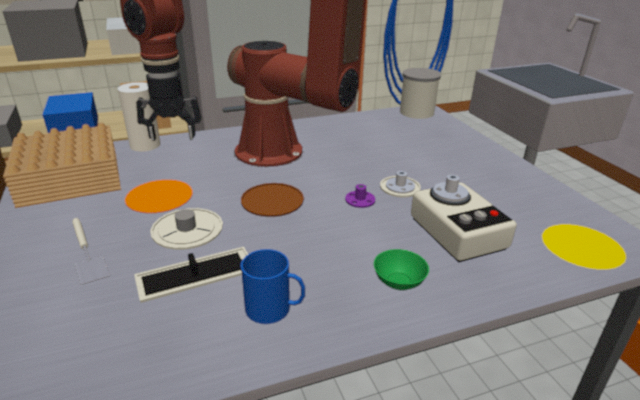

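```bash
python3 - <<'E'
import cv2,numpy as np
a=cv2.imread('pics/w16.png')[110:200,205:435];b=cv2.imread('pics/w7.png')[110:240,245:395]
a=cv2.resize(a,None,fx=3.3,fy=3.3,interpolation=cv2.INTER_CUBIC);b=cv2.resize(b,None,fx=2.2,fy=2.2,interpolation=cv2.INTER_CUBIC)
c=np.zeros((a.shape[0]+b.shape[0],max(a.shape[1],b.shape[1]),3),np.uint8);c[:a.shape[0],:a.shape[1]]=a;c[a.shape[0]:,:b.shape[1]]=b;cv2.imwrite('pics/fin.png',c);print(c.shape)
E
```

```text
(583, 759, 3)
```

View pics/fin.png

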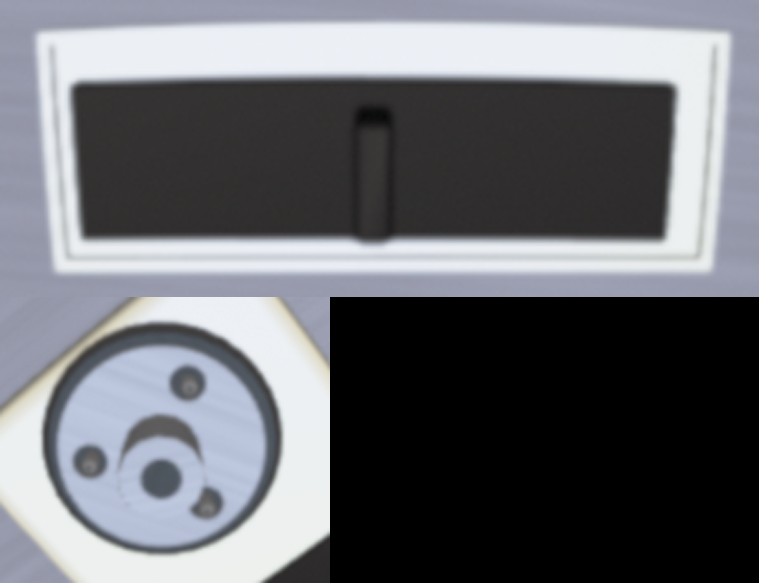

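The caddy lies inside the rim line, and a stud stands in each hole of the seated adapter. A quick check that the jug and bowl have not moved, then I hand in.

```bash
python3 - <<'E'
from h import *
for n,lo,hi in(('jug',(100,120,40),(125,255,255)),('bowl',(45,100,40),(85,255,255))):
    for f in('top0','t20'):
        m=cv2.inRange(cv2.cvtColor(cv2.imread(f'pics/{f}.png'),cv2.COLOR_BGR2HSV),lo,hi);m[:90]=0;m[180:]=0;m[:,:230]=0;m[:,430:]=0;M=cv2.moments(m,True);print(n,f,round(M['m10']/M['m00'],1),round(M['m01']/M['m00'],1))
bot.sign_off()
E
```

```text
jug top0 386.3 130.6
jug t20 386.4 130.7
bowl top0 275.7 128.7
bowl t20 275.7 128.7
the job is handed in; nothing more can be done
```

The job is done and handed in at about 37 s of the 128 s allowed. I fitted the three-hole adapter over the drive plate's studs and laid the four-hole adapter in the small round tray. The caddy went into the long tray and the slicing disc into the large round tray.

- **Three-hole adapter:** It was pushed down until contact at the expected height (underside about 98 mm). The picture after release shows a stud in each of the three holes.
- **Four-hole adapter and disc:** Both look centred and flat in their trays in the last pictures. Their final centres were judged by eye, not measured again.
- **Caddy:** It lies inside the rim line, about 5 mm off centre against the 18 mm allowed.
- **Jug and bowl:** Both stayed within 0.1 pixel of their starting positions in the top view.
- **Robot:** The gripper was open and clear of everything at hand-in.
- **Disagreement between cameras:** They disagreed by 3–6 mm on some positions. I relied on close-up wrist views for the fit and mostly for the tray placings.

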